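# Set the tote lane's guide rail to the tub with the rear-marked handwheel

## Task

Set the guide rail of the roller lane to the green tub: wind the handwheel clockwise by its upright yellow handle until the rail has slid the tub up against the far rail and nips it there, gently, just enough that it cannot shift; then wind back one long mark on the rim scale, read at the orange pointer on the wheel's far side, so that the tub is left with running clearance. Do not touch the tub, and leave everything else on the table where it is.

Things in the scene. Friction and masses are not known exactly. Their poses are not given: they have to be found in the camera images.
- wheel_axis (a point): Point on the vertical axis of the black handwheel (130 mm diameter, 18 mm thick) at its top face. It stands at the right of a roller lane fixed to the table. Its axes: x along the lane, away from the robot; y across the lane, left to the far rail; z up. Turned clockwise from above it closes the guide rail (10 mm per radian). It can turn more than once round and stays where it is left.
- handle (a point): Centre (half-way up) of the yellow upright revolving handle on the handwheel: 22 mm diameter, 52 mm tall, standing on the wheel's top face, its axis 48 mm from the wheel's axis. Pushing it round takes a steady 1.7 N or so, up to 1 N more while the tub slides, then rises steeply at the nip. Nothing else stands above the wheel's top face within 90 mm of the wheel's axis.
- red_mark (a point): The red long mark on the wheel's white rim edge, opposite the handle, 66 mm from the wheel's axis, half-way up the rim. The rim edge has a long black mark every 30 degrees all the way round and a short one every 10 degrees.
- pointer (a point): Tip of the fixed orange pointer on the side of the wheel away from the robot (+x of the lane): it rises from below and points at the foot of the rim's marks, 68 mm from the wheel's axis.
- rail_face (a point): Centre of the tub-side face of the moving guide rail: a white plastic wear strip 340 mm long and 36 mm high, sprung on studs in front of an aluminium bar (it gives 1 mm per 20 N, 5 mm at most), 100 mm above the table, between wheel and tub. Axes as the lane's; the face looks along +y.
- guide_rail: The moving guide rail with its two rods and rack; origin at table height below the line of its face, level with the wheel's axis along the lane. The white far rail on the other side of the tub is fixed, but bolted at a different distance each time; its place is not given.
- tub: Open green plastic tub of standing envelopes, 280 mm long (x, along the lane), 190 mm wide (y), 115 mm tall, about 0.9 kg; origin at the centre of its underside. It stands loose on the rollers, 50 mm above the table, slightly askew between guide rail and far rail, touching neither.
- wrench: Loose steel spanner, 170 mm long, lying on the table in front of the wheel.
- stamp: Loose hand stamp with wooden knob, 66 x 34 x 73 mm, standing on the table beyond the wheel.
- tape_dispenser: Loose black tape dispenser, 150 x 55 x 90 mm, to the right.
- stapler: Loose blue stapler, 150 x 36 x 46 mm, to the right.
- scanner: Loose grey hand scanner lying on its side, about 150 x 70 x 32 mm, to the right.
- box_low: Blue lidded storage box, 170 x 120 x 86 mm, on the table to the left.
- box_high: Red lidded storage box, 170 x 120 x 86 mm, stacked on the blue one with its feet in that lid's recesses.
- pen_cup: Black pen cup, 76 mm diameter, 100 mm tall, with pens, to the left.

How it is judged:
On the way:
1. the guide rail nips the tub, square, against the far rail (4 N or more between rail and tub) (contact force between guide_rail and tub above 4 N and angle between the x axis of tub and the x axis of wheel_axis, either way round below 0.02 rad), for 0.15 s.
At the end, for the whole second after the job is handed in: After the nip the rail stands one long mark (30 degrees of the wheel, 5.2 mm of rail) back from the tub, within one short mark either way: a clearance of 3.5 to 7.0 mm between rail face and tub, the tub square in the lane against the far rail, everything at rest (y of rail_face in the frame of tub between -0.102 and -0.0985 m and angle between the x axis of tub and the x axis of wheel_axis, either way round below 0.02 rad and contact force between guide_rail and tub below 0.5 N and linear speed of guide_rail below 0.002 m/s and linear speed of tub below 0.005 m/s); the robot touches nothing.
It fails at once if the tub is crushed: more than 80 N between guide rail and tub (contact force between guide_rail and tub above 80 N).
It fails at once if the robot touches the tub (contact force between any of the arm, the fingers and tub above 1 N).
It fails at once if a bystander is moved by more than 20 mm (distance of any of wrench, stamp, tape_dispenser, stapler, scanner, box_low, box_high, pen_cup from where it was at the start of the episode above 0.02 m).
It also fails if it takes over 69 s, if anything falls off the work surface, if the arm or the gripper's body presses on something with over 40 N, if the wrist force passes 120 N, or if a joint passes its speed limit or range.

## Robot

A 6-joint arm with a two-finger parallel gripper is mounted at the origin on the work surface. World frame = base frame: x ahead of the robot, y to its left, z up, the work surface at z = 0. Lengths are in m, angles in rad, forces in N, time in s.
With the tool pointing down it reaches from about 0.35 to 0.975 m from the base axis. Payload 4.9 kg.
Tool frame: the origin (TCP) lies at the very end of the fingers, on their centre line; the grasp point (between the pads) lies 19 mm behind it; z points along the fingers, x is the direction in which the jaws open and shut, and the axes are right-handed (so a half turn about z gives the same grasp; the last joint's range is limited). The gripper opens to 85 mm and grips with 20 to 120 N. Pads are 22 mm wide; open, the fingers measure 114 mm over their backs; the gripper's body (76 mm by 85 mm) begins 54 mm behind the grasp point. The pads swing forward as they close: fully open they stand 13 mm farther back than shut.
Start: joints at [-0.119, 0.053, 1.613, -0, 1.476, -0.119], TCP at [0.625, 0, 0.231] pointing down, gripper open.
Joint ranges: [-3.01, 3.01], [-1.01, 2.22], [0.06, 2.58], [-1.02, 4.17], [0.09, 2.62], [-3.14, 3.14]. Speed limits (rad/s): [2.57, 2.57, 3.14, 3.14, 3.14, 3.14].

## Interface

Orientations are given as a unit quaternion [w, x, y, z].
In Python, from plant import manip, imaging gives the robot as it stands.
- The arm moves only by the shell command python3 -m pendant 'ROWS'. ROWS is JSON, a list that holds one entry, the list of rows, each a list of 7 numbers: the turn, a rotation vector about the world's x, y, z in units of pi rad (1.0 is pi rad), then the shift along the world's x, y, z in units of 250 mm (1.0 is 250 mm), then the opening, from 0 (shut) to 1 (fully open). In form: [[[ax, ay, az, tx, ty, tz, claw], ...]]. A call has 1 to 20 rows; each row shifts and turns the commanded pose from where the row before left it; what a row does not reach is not made up. A row lasts 1/8 s, in which the tool goes at most 62.5 mm and 10.7 degrees, less where a joint would pass 70% of its speed; a pose out of reach is approached as far as the arm can. A call with a number of a shift or a turn outside -1 to 1 is refused whole. A call with a gripper value outside its range is refused whole. The fingers move at their own pace and stop on an object; the grip force is fixed at half the most. Time passes only in rows, so rows that do not move let the fingers close. It gives the time, the measured TCP pose, the force and the opening at its end, in the units of the state.
- manip.state(): the state, without advancing time (a new reading comes with each control period).
- imaging.grab_frame(name): name is "scene" or "side" or "wrist"; returns a dict with "frame" (420x560x3 uint8, blue, green, red), "mtx" (3x3 intrinsics, pixels), "world_to_cam" (4x4, takes a point from world to camera coordinates). Camera axes: x right, y down, z forward; pixel columns grow to the right and rows downward; lengths in m; the calibration is good to about 2 mm. The wrist camera is an equidistant fisheye: a pixel r from the principal point sees the ray r / f radians off the axis. A picture is of the moment at which its call begins. There is no depth.
- manip.job_done(): hands the job in, once; it reports no verdict.
The state is a dict: "time": time; "joint_pos": joint angles; "joint_vel": joint speeds; "joint_efforts": joint torques, N m; "tool_pos": TCP position; "tool_rot": TCP orientation; "contact_force": force on the tool from outside, world axes, zero at the start; "ft_torque": the same for the moment, N m; "gripper_width": opening from 0.0 (shut) to 1.0 (fully open).
Only numpy, scipy, OpenCV 4.12 (cv2) and the standard library are available. Lean on these libraries where they do the work, as an engineer would, in place of code of your own. Each camera call takes 0.05 s, during which the arm holds its last target. There are 200 camera calls.

## Working session

There is one attempt and no reset: what is moved stays moved. The work goes in short steps, Python scripts to look and compute and a shell command to move; the robot and the scene stay as the last step left them, time stands still between calls to the robot, and variables do not carry over. Pictures are saved under pics/ and viewed, about 8 in all and at most 12, crops included, and the job is handed in when it is done.

```bash
mkdir -p pics; ls
python3 - <<'E'
from plant import manip, imaging
import cv2
print(manip.state())
for n in ("scene","side","wrist"):
    d=imaging.grab_frame(n); cv2.imwrite(f"pics/{n}0.png",d["frame"]); print(n,d["mtx"].tolist(),d["world_to_cam"].round(4).tolist())
a=cv2.imread("pics/scene0.png");b=cv2.imread("pics/side0.png")
E
```

```text
pics
{'time': 0.0, 'joint_pos': array([-1.18994351e-01,  5.33484282e-02,  1.61428791e+00,  1.71911629e-05,
        1.47600625e+00, -1.19011599e-01]), 'joint_vel': array([-0.00067853, -0.00041474,  0.00070839, -0.00105861, -0.0019117 ,
       -0.00199072]), 'joint_efforts': array([ 2.70554956e-04, -3.93670499e+01, -3.70175600e+01, -1.62778279e-04,
        6.93513779e-03, -6.06393527e-06]), 'tool_pos': array([6.24378471e-01, 8.30739302e-05, 2.30071885e-01]), 'tool_rot': array([-1.30182093e-04,  9.99999475e-01,  7.80194910e-06, -1.01670227e-03]), 'contact_force': array([-0.3416353 , -0.47865645,  0.00226684]), 'ft_torque': array([ 0.07298898,  0.04084605, -0.05081265]), 'gripper_width': 0.9979298357079867}
scene [[428.3586272525401, 0.0, 276.59826539789617], [0.0, 428.3586272525401, 211.4528927468528], [0.0, 0.0, 1.0]] [[-0.5457, 0.838, 0.0066, 0.2931], [0.676, 0.4448, -0.5875, -0.3224], [-0.4953, -0.3161, -0.8092, 1.7005], [0.0, 0.0, 0.0, 1.0]]
side [[413.91467197457644, 0.0, 281.9241125776468], [0.0, 413.91467197457644, 208.3583310359152], [0.0, 0.0, 1.0]] [[0.9977, -0.0684, -0.0016, -0.5566], [-0.0534, -0.7643, -0.6426, 0.1485], [0.0427, 0.6412, -0.7662, 1.275], [0.0, 0.0, 0.0, 1.0]]
wrist [[325.19226210127806, 0.0, 280.5622451164271], [0.0, 325.19226210127806, 208.83333920216228], [0.0, 0.0, 1.0]] [[1.0, -0.0004, -0.0022, -0.6229], [0.0003, -0.9498, 0.3127, -0.0405], [-0.0023, -0.3127, -0.9498, 0.3804], [0.0, 0.0, 0.0, 1.0]]
```

View pics/scene0.png

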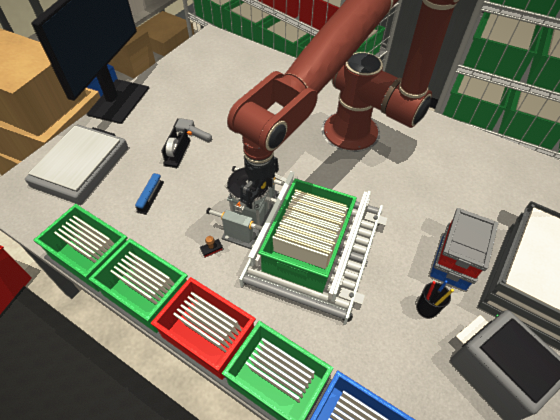

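View pics/side0.png

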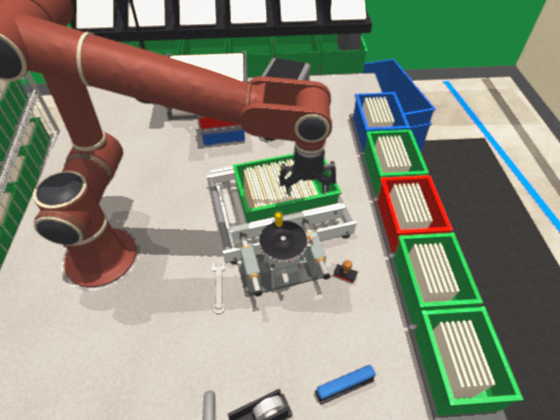

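View pics/wrist0.png

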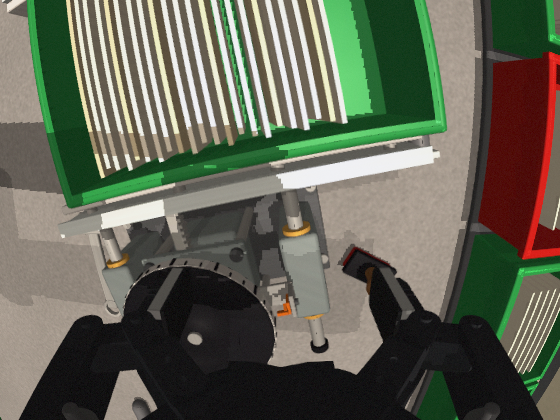

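The side view shows the yellow handle at about (279,218) and the wheel hub at (283,240). In the wrist view the wheel is at about (200,325), with the handle hidden behind a finger. I'll move the tool right and up so the wrist camera sees the wheel.

```bash
python3 -m pendant '[[[0,0,0,-0.05,-0.12,0.07,0.6],[0,0,0,-0.05,-0.12,0.07,0.6],[0,0,0,-0.05,-0.12,0.07,0.6],[0,0,0,-0.05,-0.12,0.07,0.6],[0,0,0,-0.05,-0.12,0.07,0.6],[0,0,0,-0.05,-0.12,0.07,0.6],[0,0,0,0,0,0,0.6],[0,0,0,0,0,0,0.6]]]'
cat > h.py <<'E'
import numpy as np, cv2, pickle, os
from plant import manip, imaging
def grab(n,tag):
    d=imaging.grab_frame(n); cv2.imwrite(f"pics/{tag}.png",d["frame"]); pickle.dump(d,open(f"pics/{tag}.pkl","wb")); return d
def ray(d,n,u,v):
    K,T=d["mtx"],np.array(d["world_to_cam"]); x=np.array([(u-K[0,2])/K[0,0],(v-K[1,2])/K[1,1]])
    if n=="wrist":
        r=np.hypot(*x); c=np.r_[x/max(r,1e-9)*np.sin(r),np.cos(r)]
    else: c=np.r_[x,1]; c/=np.linalg.norm(c)
    R=T[:3,:3]; return -R.T@T[:3,3], R.T@c
def onz(d,n,u,v,z):
    o,r=ray(d,n,u,v); return o+r*(z-o[2])/r[2]
def meet(a,b):
    A=sum(np.eye(3)-np.outer(r,r) for o,r in (a,b)); B=sum((np.eye(3)-np.outer(r,r))@o for o,r in (a,b)); p=np.linalg.solve(A,B)
    return p,[np.linalg.norm(np.cross(p-o,r)) for o,r in (a,b)]
def yellow(im):
    h=cv2.cvtColor(im,cv2.COLOR_BGR2HSV); m=cv2.inRange(h,(20,130,110),(34,255,255))
    n,l,s,c=cv2.connectedComponentsWithStats(m); return [(s[i].tolist(),c[i].round(1).tolist()) for i in range(1,n) if s[i,4]>25]
E
python3 - <<'E'
from h import *
d=grab("wrist","w1"); print(yellow(d["frame"])); s=grab("side","s1"); print(yellow(s["frame"]))
cv2.imwrite("pics/s1c.png",cv2.resize(s["frame"][160:300,200:380],None,fx=4,fy=4,interpolation=cv2.INTER_CUBIC))
E
```

```text
time: 1.15
tool_pos: [0.5499, -0.1795, 0.3355]
tool_rot: [-0.0, 1.0, 0.0, -0.0]
contact_force: [0.0, 1.0, -0.6]
gripper_width: 0.604
[([263, 30, 27, 29, 560], [276.3, 44.4]), ([353, 47, 12, 4, 34], [359.0, 48.5]), ([190, 79, 12, 5, 36], [195.6, 81.1]), ([368, 126, 11, 4, 30], [373.0, 127.3])]
[([274, 211, 9, 16, 97], [278.4, 217.9])]
```

View pics/w1.png

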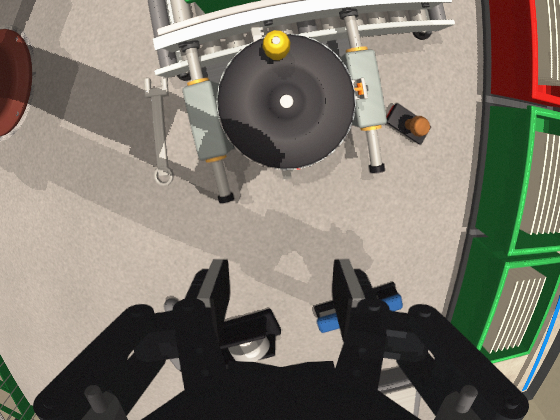

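View pics/s1c.png

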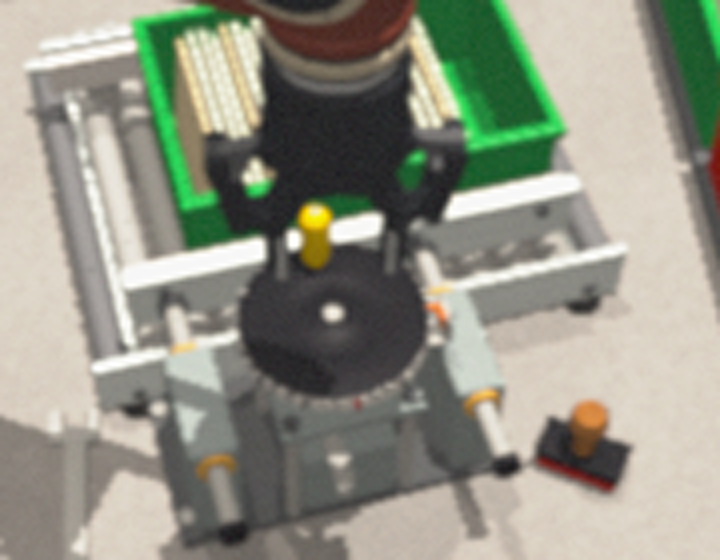

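The wrist view has the handle at (276,44), the hub at (287,101) and the orange pointer near (360,88). The side crop has the hub at (283.2,238), the handle top at (279,212) and the red mark at crop (358,403). I'll triangulate these.

Run:
```python
from h import *
w=pickle.load(open("pics/w1.pkl","rb"));s=pickle.load(open("pics/s1.pkl","rb"))
print("cam",ray(w,"wrist",280,200)[0])
hub=meet(ray(w,"wrist",287,101),ray(s,"side",283.2,238)); print("hub",hub)
print("handle c",meet(ray(w,"wrist",276.3,44.4),ray(s,"side",278.4,217.9)))
# wheel outline: dark disc on wrist -> plane z
for z in (.11,.12,.13,.14,.15):
    print(z,[onz(w,"wrist",*p,z).round(4)[:2].tolist() for p in ((219,101),(354,101),(287,168),(287,101))])
    print('  side',onz(s,"side",283.2,238,z).round(4)[:2],"rail edge pts", [onz(w,"wrist",*p,z).round(4)[:2].tolist() for p in ((155,47),(440,-10))])
print("rail dir wrist", [onz(w,"wrist",*p,.118).round(4).tolist() for p in ((160,36),(250,12))], [onz(s,"side",200+a/4,160+b/4,.118).round(4).tolist() for a,b in ((125,270),(578,180))])
print("red",[onz(s,"side",200+358/4,160+403/4,z).round(4).tolist() for z in (.11,.12)])
```

```text
cam [ 0.54909917 -0.09942798  0.4779046 ]
hub (array([ 0.55482061, -0.09511314,  0.17498758]), [np.float64(0.00020707959892691548), np.float64(0.00020707959892705922)])
handle c (array([ 0.54535501, -0.04671308,  0.20125097]), [np.float64(0.00011545281675219044), np.float64(0.00011545281675231317)])
0.11 [[0.4795, -0.0927], [0.6315, -0.0922], [0.556, -0.1709], [0.5558, -0.0942]]
  side [ 0.5584 -0.0482] rail edge pts [[0.4031, -0.0228], [0.7426, 0.0599]]
0.12 [[0.4814, -0.0929], [0.6293, -0.0924], [0.5558, -0.1689], [0.5556, -0.0943]]
  side [ 0.5579 -0.0554] rail edge pts [[0.4071, -0.0249], [0.7373, 0.0555]]
0.13 [[0.4832, -0.0931], [0.6271, -0.0925], [0.5556, -0.167], [0.5554, -0.0945]]
  side [ 0.5574 -0.0626] rail edge pts [[0.411, -0.0269], [0.7321, 0.0512]]
0.14 [[0.4851, -0.0933], [0.6248, -0.0927], [0.5555, -0.165], [0.5553, -0.0946]]
  side [ 0.5568 -0.0699] rail edge pts [[0.415, -0.029], [0.7268, 0.0469]]
0.15 [[0.487, -0.0934], [0.6226, -0.0929], [0.5553, -0.1631], [0.5551, -0.0947]]
  side [ 0.5563 -0.0771] rail edge pts [[0.419, -0.0311], [0.7216, 0.0425]]
rail dir wrist [[0.4123, -0.0119, 0.118], [0.5154, 0.0078, 0.118]] [[0.4106, -0.0062, 0.118], [0.7517, 0.0558, 0.118]]
red [[0.5702, -0.126, 0.11], [0.5696, -0.1324, 0.12]]
```

The wheel axis is at about (0.555,-0.095), the wheel top at z≈0.17, and the handle at (0.545,-0.047), about 101° in world. Lane yaw is about 0.18 rad. The fingers stay above the tub rim at 0.165, so I'll go over the handle and descend.

```bash
python3 -m pendant '[[[0,0,0,-0.006,0.18,-0.1,0.6],[0,0,0,-0.006,0.18,-0.1,0.6],[0,0,0,-0.006,0.171,-0.1,0.6],[0,0,0,0,0,0,0.6],[0,0,0,0,0,-0.1,0.6],[0,0,0,0,0,-0.1,0.6],[0,0,0,0,0,-0.09,0.6],[0,0,0,0,0,0,0.6],[0,0,0,0,0,0,0.6]]]'
python3 - <<'E'
from h import *
s=grab("side","s2"); w=grab("wrist","w2")
a=cv2.resize(s["frame"][160:300,220:350],(390,420)); b=cv2.resize(w["frame"],(400,300)); b=cv2.copyMakeBorder(b,0,120,0,0,0)
cv2.imwrite("pics/c2.png",np.hstack([a,b]))
E
```

```text
time: 2.38
tool_pos: [0.5462, -0.0475, 0.19]
tool_rot: [0.0, 1.0, -0.0, 0.001]
contact_force: [-0.1, 0.2, -0.1]
gripper_width: 0.599
```

View pics/c2.png

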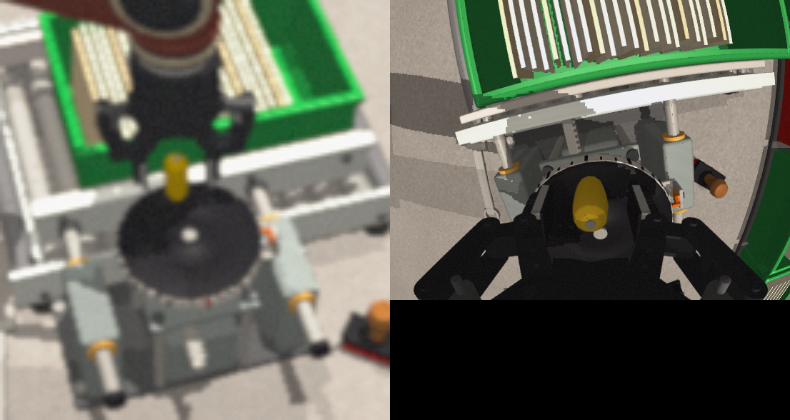

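The handle (crop px 175,178) stands midway between the fingers, with the fingertips level with its lower half. I'll close on it.

```bash
python3 -m pendant '[[[0,0,0,0,0,0,0.1],[0,0,0,0,0,0,0.1],[0,0,0,0,0,0,0.1],[0,0,0,0,0,0,0.1]]]'; python3 -c "
from plant import manip; s=manip.state(); print(s['contact_force'],s['ft_torque'],s['tool_pos'])"
```

```text
time: 2.98
tool_pos: [0.546, -0.0474, 0.1898]
tool_rot: [0.0, 1.0, -0.0, 0.001]
contact_force: [-0.2, 0.1, 4.7]
gripper_width: 0.242
[-0.2120271   0.05015774  4.74407995] [-0.00930809  0.10201441  0.01011646] [ 0.54597955 -0.04736349  0.18979721]
```

```bash
python3 -c "
import numpy as np
for k in range(40):
    p=lambda t:48*np.array([np.cos(np.radians(t)),np.sin(np.radians(t))])
    t=100.8-10*k; print(k,round(t,1),((p(t-10)-p(t))/250).round(4).tolist())"
```

```text
0 100.8 [0.0333, 0.0034]
1 90.8 [0.0334, -0.0025]
2 80.8 [0.0324, -0.0082]
3 70.8 [0.0305, -0.0137]
4 60.8 [0.0277, -0.0188]
5 50.8 [0.024, -0.0233]
6 40.8 [0.0196, -0.0271]
7 30.8 [0.0146, -0.0301]
8 20.8 [0.0091, -0.0322]
9 10.8 [0.0034, -0.0333]
10 0.8 [-0.0025, -0.0334]
11 -9.2 [-0.0082, -0.0324]
12 -19.2 [-0.0137, -0.0305]
13 -29.2 [-0.0188, -0.0277]
14 -39.2 [-0.0233, -0.024]
15 -49.2 [-0.0271, -0.0196]
16 -59.2 [-0.0301, -0.0146]
17 -69.2 [-0.0322, -0.0091]
18 -79.2 [-0.0333, -0.0034]
19 -89.2 [-0.0334, 0.0025]
20 -99.2 [-0.0324, 0.0082]
21 -109.2 [-0.0305, 0.0137]
22 -119.2 [-0.0277, 0.0188]
23 -129.2 [-0.024, 0.0233]
24 -139.2 [-0.0196, 0.0271]
25 -149.2 [-0.0146, 0.0301]
26 -159.2 [-0.0091, 0.0322]
27 -169.2 [-0.0034, 0.0333]
28 -179.2 [0.0025, 0.0334]
29 -189.2 [0.0082, 0.0324]
30 -199.2 [0.0137, 0.0305]
31 -209.2 [0.0188, 0.0277]
32 -219.2 [0.0233, 0.024]
33 -229.2 [0.0271, 0.0196]
34 -239.2 [0.0301, 0.0146]
35 -249.2 [0.0322, 0.0091]
36 -259.2 [0.0333, 0.0034]
37 -269.2 [0.0334, -0.0025]
38 -279.2 [0.0324, -0.0082]
39 -289.2 [0.0305, -0.0137]
```

```bash
python3 -m pendant '[[[0,0,0,0.033,0.003,0,0.1],[0,0,0,0.033,-0.002,0,0.1],[0,0,0,0.032,-0.008,0,0.1],[0,0,0,0.031,-0.014,0,0.1]]]'
python3 -m pendant '[[[0,0,0,0,0,0,0.1]]]'
```

```text
time: 3.48
tool_pos: [0.5781, -0.0526, 0.1898]
tool_rot: [0.0, 1.0, 0.0, 0.0]
contact_force: [-3.3, 0.3, 6.4]
gripper_width: 0.244
time: 3.6
tool_pos: [0.5789, -0.0531, 0.1899]
tool_rot: [0.001, 1.0, -0.0, 0.001]
contact_force: [0.5, -1.2, 5.1]
gripper_width: 0.241
```

```bash
python3 -m pendant '[[[0,0,0,0.028,-0.019,0,0.1],[0,0,0,0.024,-0.023,0,0.1]]]'; python3 -m pendant '[[[0,0,0,0.02,-0.027,0,0.1],[0,0,0,0.015,-0.03,0,0.1]]]'
python3 -m pendant '[[[0,0,0,0,0,0,0.1]]]'
python3 - <<'E'
from h import *
s=manip.state(); p=s["tool_pos"][:2]-[.5551,-.0949]; print(np.hypot(*p),np.degrees(np.arctan2(p[1],p[0])))
w=grab("wrist","w3"); grab("scene","sc3"); grab("side","s3")
a=pickle.load(open("pics/sc3.pkl","rb"))["frame"][160:330,200:400]; cv2.imwrite("pics/c3.png",np.hstack([cv2.resize(a,None,fx=2.3,fy=2.3),cv2.resize(w["frame"],(340,391)[:2])]))
E
```

```text
time: 3.85
tool_pos: [0.5908, -0.0628, 0.1898]
tool_rot: [-0.0, 1.0, 0.0, -0.0]
contact_force: [-3.5, 0.5, 7.3]
gripper_width: 0.241
time: 4.1
tool_pos: [0.5995, -0.0771, 0.1899]
tool_rot: [-0.0, 1.0, 0.0, -0.0]
contact_force: [-3.1, 0.9, 7.6]
gripper_width: 0.237
time: 4.22
tool_pos: [0.5999, -0.0781, 0.1898]
tool_rot: [0.001, 1.0, -0.0, 0.0]
contact_force: [-0.3, -2.7, 6.8]
gripper_width: 0.24
0.04784343543656304 20.524369213220076
```

View pics/c3.png

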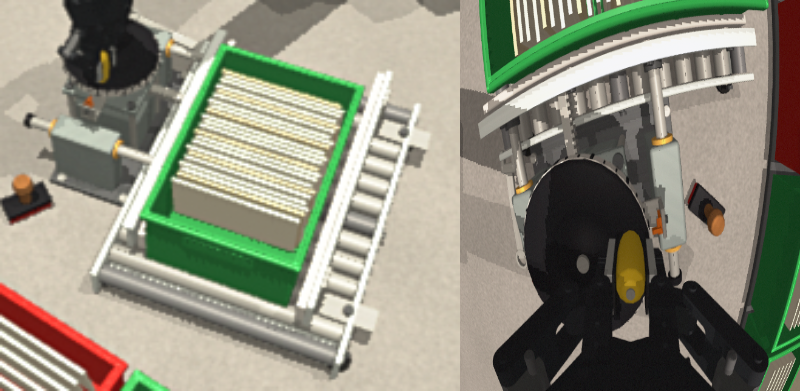

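The scene crop shows the rail has moved toward the tub. The tub still stands slightly askew and a gap remains to the far rail. I'll continue in 5° rows and watch the force.

```bash
python3 -m pendant '[[[0,0,0,0.005,-0.016,0,0.1],[0,0,0,0.004,-0.016,0,0.1],[0,0,0,0.002,-0.017,0,0.1],[0,0,0,0.001,-0.017,0,0.1]]]'; python3 -m pendant '[[[0,0,0,-0.001,-0.017,0,0.1],[0,0,0,-0.002,-0.017,0,0.1],[0,0,0,-0.004,-0.016,0,0.1],[0,0,0,-0.005,-0.016,0,0.1]]]'
python3 - <<'E'
from h import *
s=manip.state(); p=s["tool_pos"][:2]-[.5551,-.0949]; t=np.arctan2(p[1],p[0]); print(np.hypot(*p),np.degrees(t), s["contact_force"][:2]@[np.cos(t),np.sin(t)], s["contact_force"][:2]@[-np.sin(t),np.cos(t)])
E
```

```text
time: 4.88
tool_pos: [0.6028, -0.0932, 0.1898]
tool_rot: [-0.001, 1.0, 0.0, 0.0]
contact_force: [-1.1, 1.4, 6.1]
gripper_width: 0.237
time: 5.38
tool_pos: [0.6003, -0.1098, 0.1899]
tool_rot: [-0.0, 1.0, 0.0, 0.001]
contact_force: [1.4, 1.6, 5.9]
gripper_width: 0.242
0.047582407897044994 -18.20841303246919 0.8642160893919302 1.9863187723006839
```

```bash
cat > st.py <<'E'
from h import *
s=manip.state(); p=s["tool_pos"][:2]-[.5551,-.0949]; t=np.arctan2(p[1],p[0]); f=s["contact_force"][:2]; print("  r %.4f ang %.1f rad %.1f tan %.1f"%(np.hypot(*p),np.degrees(t),f@[np.cos(t),np.sin(t)],f@[-np.sin(t),np.cos(t)]))
E
python3 -m pendant '[[[0,0,0,-0.006,-0.0155,0,0.1],[0,0,0,-0.0075,-0.015,0,0.1],[0,0,0,-0.009,-0.0143,0,0.1]]]'; python3 st.py; python3 -m pendant '[[[0,0,0,-0.01,-0.0135,0,0.1],[0,0,0,-0.011,-0.0127,0,0.1],[0,0,0,-0.012,-0.0116,0,0.1]]]'; python3 st.py
```

```text
time: 5.75
tool_pos: [0.5947, -0.1211, 0.1898]
tool_rot: [-0.0, 1.0, 0.0, 0.001]
contact_force: [1.5, 2.0, 5.2]
gripper_width: 0.238
  r 0.0475 ang -33.5 rad 0.1 tan 2.4
time: 6.12
tool_pos: [0.5864, -0.1306, 0.1899]
tool_rot: [-0.0, 1.0, 0.0, 0.001]
contact_force: [2.4, 1.4, 4.8]
gripper_width: 0.241
  r 0.0475 ang -48.8 rad 0.5 tan 2.8
```

Run:
```python
from h import *
a=grab("scene","sc4")["frame"][160:330,200:400]; b=grab("side","s4")["frame"][140:300,200:370]; cv2.imwrite("pics/c4.png",np.hstack([cv2.resize(a,(400,340)),cv2.resize(b,(400,340))]))
```

```text
(no output)
```

View pics/c4.png

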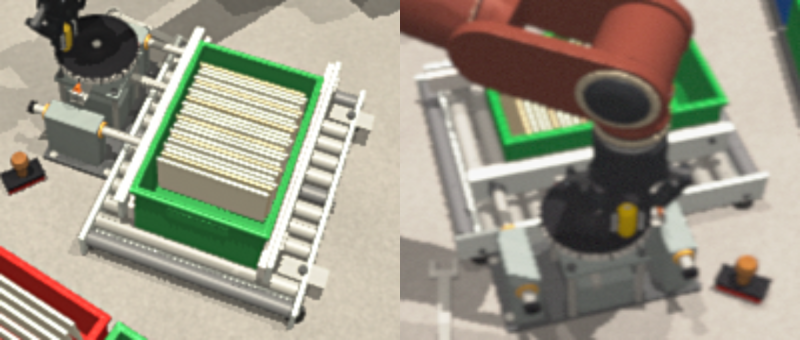

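Tub is now parallel to the guide rail and very near the far rail. The tangential force of 2.8 N means it is sliding. I'll go on in small steps.

```bash
python3 -m pendant '[[[0,0,0,-0.013,-0.0105,0,0.1],[0,0,0,0,0,0,0.1]]]'; python3 st.py
```

```text
time: 6.48
tool_pos: [0.5828, -0.1335, 0.1899]
tool_rot: [0.0, 1.0, -0.0, 0.001]
contact_force: [1.3, 0.2, 5.1]
gripper_width: 0.245
  r 0.0475 ang -54.3 rad 0.6 tan 1.2
```

```bash
python3 -m pendant '[[[0,0,0,-0.014,-0.0093,0,0.1],[0,0,0,0,0,0,0.1]]]'; python3 st.py
```

```text
time: 6.72
tool_pos: [0.5797, -0.1356, 0.1898]
tool_rot: [-0.0, 1.0, 0.0, 0.002]
contact_force: [2.6, 2.1, 5.7]
gripper_width: 0.238
  r 0.0476 ang -58.8 rad -0.5 tan 3.3
```

```bash
python3 -m pendant '[[[0,0,0,-0.0147,-0.0079,0,0.1],[0,0,0,0,0,0,0.1]]]'; python3 st.py
```

```text
time: 6.98
tool_pos: [0.5766, -0.1373, 0.1899]
tool_rot: [-0.0, 1.0, 0.0, 0.002]
contact_force: [5.4, 2.0, 5.3]
gripper_width: 0.242
  r 0.0476 ang -63.1 rad 0.6 tan 5.7
```

```bash
python3 -m pendant '[[[0,0,0,0,0,0,0.1]]]'; python3 st.py; python3 -m pendant '[[[0,0,0,-0.0154,-0.0065,0,0.1],[0,0,0,0,0,0,0.1]]]'; python3 st.py
```

```text
time: 7.1
tool_pos: [0.5766, -0.1373, 0.1899]
tool_rot: [-0.0, 1.0, 0.0, 0.002]
contact_force: [4.9, 2.3, 4.5]
gripper_width: 0.242
  r 0.0475 ang -63.1 rad 0.2 tan 5.4
time: 7.35
tool_pos: [0.5735, -0.1388, 0.1899]
tool_rot: [-0.001, 1.0, 0.0, 0.003]
contact_force: [8.8, 2.4, 3.5]
gripper_width: 0.243
  r 0.0476 ang -67.3 rad 1.2 tan 9.0
```

Nip reached: force rose steeply and steadily from 3.3 to 5.4 to 9.0 N over the last 8.5°, which is about 16 N and then 35 N on the tub. Back-extrapolating puts first contact near -57.5°. I'll wind back to about -27.5°, retracing the arc.

```bash
python3 -m pendant '[[[0,0,0,0,0,0,0.1],[0,0,0,0.0154,0.0065,0,0.1],[0,0,0,0.0147,0.0079,0,0.1],[0,0,0,0.014,0.0093,0,0.1],[0,0,0,0.013,0.0105,0,0.1],[0,0,0,0.012,0.0116,0,0.1],[0,0,0,0.011,0.0127,0,0.1],[0,0,0,0.01,0.0135,0,0.1],[0,0,0,0.0085,0.0135,0,0.1],[0,0,0,0,0,0,0.1],[0,0,0,0,0,0,0.1]]]'; python3 st.py
```

```text
time: 8.72
tool_pos: [0.5964, -0.1185, 0.1899]
tool_rot: [0.0, 1.0, -0.0, 0.001]
contact_force: [0.6, 1.1, 6.8]
gripper_width: 0.241
  r 0.0475 ang -29.8 rad 0.0 tan 1.3
```

```bash
python3 -m pendant '[[[0,0,0,0.0045,0.0075,0,0.1],[0,0,0,0,0,0,0.1],[0,0,0,0,0,0,0.1]]]'; python3 st.py; python3 -m pendant '[[[0,0,0,0,0,0,0.5],[0,0,0,0,0,0,0.5],[0,0,0,0,0,0,0.5],[0,0,0,0,0,0,0.5]]]';  python3 -m pendant '[[[0,0,0,0,0,0.08,0.5],[0,0,0,0,0,0.14,0.5],[0,0,0,0,0,0.2,0.5],[0,0,0,0,0,0.2,0.5],[0,0,0,-0.02,-0.16,0,0.5],[0,0,0,-0.02,-0.16,0,0.5],[0,0,0,0,0,0,0.5],[0,0,0,0,0,0,0.5]]]'
python3 - <<'E'
from h import *
w=grab("wrist","w5")["frame"]; s=grab("side","s5")["frame"]; c=grab("scene","sc5")["frame"]; print(yellow(w),yellow(s))
cv2.imwrite("pics/c5.png",np.vstack([np.hstack([cv2.resize(c[170:310,230:360],(390,420),interpolation=2),cv2.resize(s[150:290,210:340],(390,420),interpolation=2)])])); cv2.imwrite("pics/w5b.png",cv2.resize(w,(784,588),interpolation=2))
E
```

```text
time: 9.1
tool_pos: [0.5973, -0.1168, 0.1898]
tool_rot: [0.001, 1.0, -0.0, 0.001]
contact_force: [-0.2, -0.8, 7.3]
gripper_width: 0.242
  r 0.0475 ang -27.5 rad 0.2 tan -0.8
time: 9.6
tool_pos: [0.5968, -0.1161, 0.1883]
tool_rot: [-0.0, 1.0, 0.0, -0.0]
contact_force: [-0.1, -0.6, -0.9]
gripper_width: 0.501
time: 10.6
tool_pos: [0.5872, -0.1959, 0.3449]
tool_rot: [0.0, 1.0, -0.0, 0.001]
contact_force: [-0.4, 0.3, 0.7]
gripper_width: 0.498
[([320, 33, 12, 4, 28], [325.1, 34.1]), ([162, 69, 11, 5, 28], [167.0, 70.7]), ([280, 95, 26, 26, 482], [292.4, 107.3]), ([335, 110, 13, 4, 34], [340.8, 111.4]), ([179, 143, 12, 5, 31], [184.9, 144.9])] [([296, 230, 9, 16, 116], [299.8, 237.6])]
```

View pics/w5b.png

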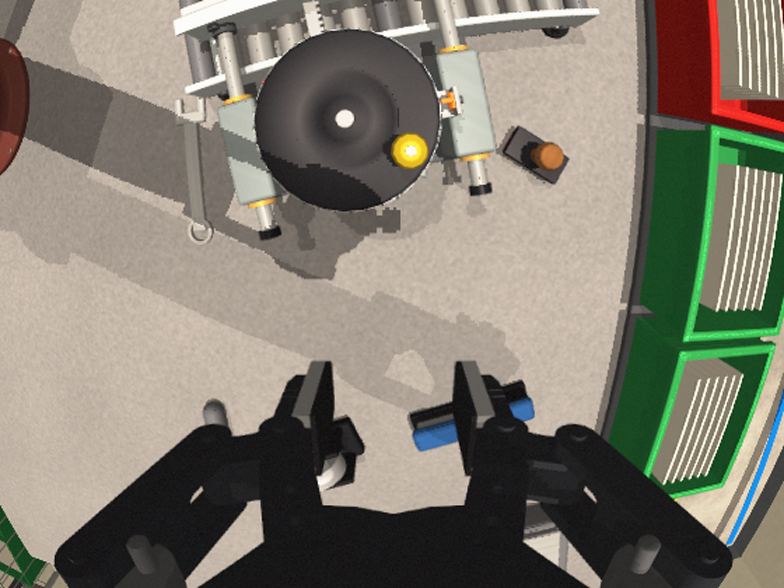

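View pics/c5.png

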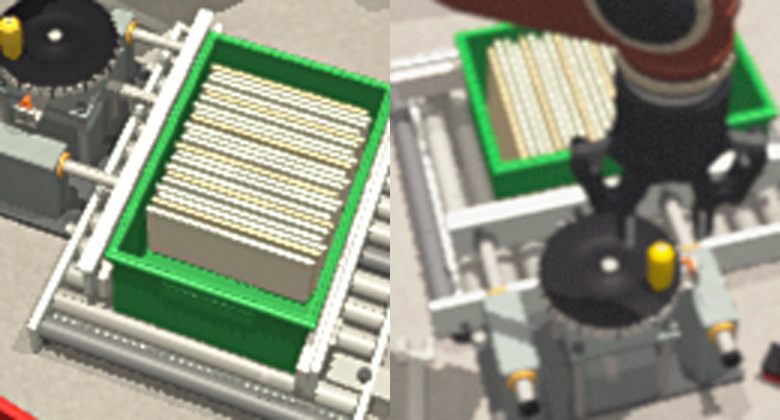

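The handle stands free at wrist (292,107), hub (246,85), and the fingers are clear. The tub is parallel to the rail, the bystanders are in place, and I'll check the handle angle.

Run:
```python
from h import *
w=pickle.load(open("pics/w5.pkl","rb"));s=pickle.load(open("pics/s5.pkl","rb"))
h,e=meet(ray(w,"wrist",292.4,107.3),ray(s,"side",299.8,237.6)); p=h[:2]-[.5551,-.0949]; print(h,e,np.hypot(*p),np.degrees(np.arctan2(p[1],p[0])))
hub=onz(w,"wrist",344*5/7,118.5*5/7,.175); print(hub); q=onz(w,"wrist",292.4,107.3,.21)[:2]-hub[:2]; print(np.degrees(np.arctan2(q[1],q[0])))
# far rail / tub: compare the tub position before (sc4) and now along green mask
for t in ("sc4","sc5"):
    f=pickle.load(open(f"pics/{t}.pkl","rb"))["frame"][170:310,240:370]; m=cv2.inRange(cv2.cvtColor(f,cv2.COLOR_BGR2HSV),(45,120,40),(75,255,255)); print(t,cv2.minAreaRect(cv2.findNonZero(m)))
```

```text
[ 0.59649492 -0.11733206  0.20337854] [np.float64(5.825082926486874e-05), np.float64(5.8250829264850297e-05)] 0.047082233571251166 -28.453421245901943
[ 0.5535808 -0.095301   0.175    ]
-27.23895301620141
sc4 ((70.61468505859375, 64.34590911865234), (73.30538940429688, 101.0503921508789), 19.133642196655273)
sc5 ((70.537841796875, 64.39007568359375), (73.99993133544922, 101.01750946044922), 18.99665641784668)
```

```bash
python3 -c "
from plant import manip; print(manip.job_done())"
```

```text
the job is handed in; nothing more can be done
None
```

I wound the handwheel clockwise until the rail nipped the tub, wound back one long mark, let go of the handle and handed the job in at about 11 s. No verdict was reported.

- **Nip:** The force along the handle's path rose from 3.3 to 5.4 to 9.0 N over the last 8.5°. I estimate about 16 N on the tub, held for about 0.25 s, and a brief peak of about 35 N before I wound back. That is firmer than a bare nip, but under half the 80 N crush limit. Working back from the slope, the tub was first pinched with the handle near -57.5°.
- **Wind-back:** I left the handle at -27.5° by the arm's own measurement, 30° back from first contact. That should leave about 5.2 mm of clearance. Cameras after release gave -28.5° from two views and -27.2° from the wrist view alone; these bound the clearance at roughly 5.0 to 5.3 mm, plus or minus the uncertainty in first contact.
- **Scale not read:** I did not read the rim scale at the orange pointer. The 30° was set from the handle's angle, and the clearance itself was not measured directly.
- **Last pictures:** The tub looked parallel to the rail, judged by eye. The wrench, stamp and stapler were in place by eye, the gripper was clear of everything, and the left-side objects and scanner were not rechecked.

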